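# Stand the slate plaques in their feet

## Task

The two blank slate plaques lean out through the slots in the front walls of their steel bins. Take each one out and stand it upright in the wooden foot whose slot fits its width - tall narrow plaque in the short slot, wide plaque in the long slot - fully home on the slot's floor, then let go. Do not knock over or shift the cheeses and the bottle on the counter.

Things in the scene. Friction and masses are not known exactly. Their poses are not given: they have to be found in the camera images.
- plaque_tall_mid (a point): Centre (half-way up, mid-width, mid-thickness) of the tall blank slate plaque: a plain dark flat board 50 mm wide (its y), 170 mm high (its z, from its lower to its upper short end), 12 mm thick (its x); about 0.24 kg. At the start it leans 38 degrees from vertical in its steel bin: its lower end rests on the bin's floor against the back wall, its upper end leans out over the front wall through the open-topped slot. Told apart as the longer, narrower one.
- plaque_wide_mid (a point): Centre (half-way up, mid-width, mid-thickness) of the wide blank slate plaque: a plain dark flat board 80 mm wide (its y), 140 mm high (its z, from its lower to its upper short end), 12 mm thick (its x); about 0.3 kg. At the start it leans 30 degrees from vertical in its steel bin: its lower end rests on the bin's floor against the back wall, its upper end leans out over the front wall through the open-topped slot. Told apart as the shorter, wider one.
- bin_tall: Fixed open-topped bin of sheet steel holding the tall plaque, 83 mm (its x) by 94 mm (its y), 105 mm high, walls and floor 6 mm; origin at the centre of its underside, z up. Its front wall (at -x of its frame, towards the robot) has a slot open at the top, 58 mm wide, in the middle of the wall, cut down to a sill 85 mm above the counter. The plaque leans over the sill towards the bin's -x, 38 degrees from vertical; the upper 70 mm of its length stick out past the sill.
- bin_wide: Fixed open-topped bin of sheet steel holding the wide plaque, 65 mm (its x) by 124 mm (its y), 100 mm high, walls and floor 6 mm; origin at the centre of its underside, z up. Its front wall (at -x of its frame, towards the robot) has a slot open at the top, 88 mm wide, in the middle of the wall, cut down to a sill 80 mm above the counter. The plaque leans over the sill towards the bin's -x, 30 degrees from vertical; the upper 54 mm of its length stick out past the sill.
- foot_tall_slot (a point): Centre of the slot's flat floor in the fixed wooden foot for the tall plaque. The foot is a block 64 mm (x) by 96 mm (y) by 40 mm high; this point is 6 mm above the block's underside (which stands on the counter), 34 mm below its top. Slot: 15 mm wide along this frame's x, 56 mm long along its y, straight for the lowest 22 mm; its upper 12 mm flare out to a mouth 27 mm by 68 mm. z up. The plaque stands in it with its faces square to this frame's x, either face forward.
- foot_wide_slot (a point): Centre of the slot's flat floor in the fixed wooden foot for the wide plaque. The foot is a block 64 mm (x) by 126 mm (y) by 40 mm high; this point is 6 mm above the block's underside (which stands on the counter), 34 mm below its top. Slot: 15 mm wide along this frame's x, 86 mm long along its y, straight for the lowest 22 mm; its upper 12 mm flare out to a mouth 27 mm by 98 mm. z up. The plaque stands in it with its faces square to this frame's x, either face forward.
- goat_log_mid (a point): Upright white log of goat cheese, 58 mm across, 100 mm high, standing close behind the foot for the tall plaque; this point is on its axis, half-way up (50 mm above the counter). A bystander: leave it where it stands.
- small_wheel_mid (a point): Small pale-yellow cheese, 76 mm across, 62 mm high, standing close behind the foot for the wide plaque; this point is on its axis, half-way up (31 mm above the counter). A bystander: leave it where it stands.
- puck_a_mid (a point): Low grey round cheese, 68 mm across, 30 mm high; this point is on its axis, half-way up (15 mm above the counter). A bystander: leave it where it stands.
- puck_b_mid (a point): Low white round cheese, 68 mm across, 30 mm high; this point is on its axis, half-way up (15 mm above the counter). A bystander: leave it where it stands.
- bottle_mid (a point): Green glass bottle, 66 mm across, 240 mm high, standing among the bins and feet, the tallest thing there; this point is on its axis, half-way up (120 mm above the counter). A bystander: leave it where it stands.

How it is judged (in metres and radians):
At the end, for the whole second after the job is handed in: Each plaque stands in its own foot: lower end within 4 mm of the slot's floor, its centre within 14 mm of the slot's middle across and 8 mm along the slot, within 0.15 rad (8.6 degrees) of upright (x of plaque_tall_mid in the frame of foot_tall_slot between -0.014 and 0.014 m and y of plaque_tall_mid in the frame of foot_tall_slot between -0.008 and 0.008 m and z of plaque_tall_mid in the frame of foot_tall_slot between 0.081 and 0.089 m and angle between the z axis of plaque_tall_mid and the z axis of foot_tall_slot, either way round below 0.15 rad and x of plaque_wide_mid in the frame of foot_wide_slot between -0.014 and 0.014 m and y of plaque_wide_mid in the frame of foot_wide_slot between -0.008 and 0.008 m and z of plaque_wide_mid in the frame of foot_wide_slot between 0.066 and 0.074 m and angle between the z axis of plaque_wide_mid and the z axis of foot_wide_slot, either way round below 0.15 rad); the robot touches nothing.
It fails at once if a cheese or the bottle was shifted by more than 25 mm or knocked over (distance of any of goat_log_mid, small_wheel_mid, puck_a_mid, puck_b_mid, bottle_mid from where it was at the start of the episode above 0.025 m or angle between any of goat_log_mid, small_wheel_mid, puck_a_mid, puck_b_mid, bottle_mid's own z axis and vertical above 0.5 rad).
It also fails if it takes over 72 s, if anything falls off the work surface, if the arm or the gripper's body presses on something with over 40 N, if the wrist force passes 120 N, or if a joint passes its speed limit or range.

## Robot

A 6-joint arm with a two-finger parallel gripper is mounted at the origin on the work surface. World frame = base frame: x ahead of the robot, y to its left, z up, the work surface at z = 0. Lengths are in mm, angles in degrees, forces in N, time in s.
With the tool pointing down it reaches from about 350 to 850 mm from the base axis. Payload 8.1 kg.
Tool frame: the origin (TCP) lies on the centre line of the jaws, within the pads' length; the fingertips stand 11 mm ahead of it and the grasp point (between the pads) lies 8 mm behind it (arm.tcp_to_tips is the distance from the TCP to the fingertips, in mm); z points along the fingers, y is the direction in which the jaws open and shut (so a half turn about z gives the same grasp; the last joint's range is limited). The gripper opens to 93 mm and grips with 3 to 60 N. Pads are 15 mm wide; open, the fingers measure 128 mm over their backs; the gripper's body (75 mm by 188 mm) begins 65 mm behind the grasp point.
Start: joints at [70.164, 7.471, 85.268, -0, 87.261, -4.893], TCP at [154.69, 579.721, 229.635] pointing down, gripper open.
Joint ranges: [-169.43, 169.43], [-51.17, 129.36], [1.28, 143.12], [-76.62, 256.62], [0, 156.53], [-152.29, 152.29]. Speed limits (degrees/s): [136.94, 136.94, 159.86, 180, 180, 180].

## Interface

Orientations are given as [roll, pitch, yaw] about the fixed x, y, z axes, in that order (R = Rz(yaw) Ry(pitch) Rx(roll)).
In Python, from cell import arm gives the robot as it stands.
- The arm moves only by the tool carry_out, never from a script. Its argument "targets" is a list of rows, each an object of numbers: "tx", "ty", "tz": the shift along the tool's x, y, z in m; "ax", "ay", "az": the turn, a rotation vector about the tool's x, y, z in degrees; "fingers": the opening, from -1 (shut) to 1 (fully open). In form: [{"tx": .., "ty": .., "tz": .., "ax": .., "ay": .., "az": .., "fingers": ..}, ...]. A call has 1 to 5 rows; each row is the pose to reach, as a shift and turn from the pose commanded when the call began, along the tool's axes at that moment; what a row does not reach only later rows make up. A row lasts 1/12 s, in which the tool goes at most 41.7 mm and 7.16 degrees, less where a joint would pass 70% of its speed; a pose out of reach is approached as far as the arm can. A call with a gripper value outside its range is refused whole. The fingers move at their own pace and stop on an object; "grip_force" is the grip in N (left out, the last holds). Time passes only in rows, so rows that repeat a pose let the fingers close. It gives the time, the measured TCP pose, the force and the opening at its end, in the units of the state.
- arm.sense(): the state, without advancing time (a new reading comes with each control period).
- arm.snapshot(name): name is "scene" or "top" or "wrist"; returns a dict with "frame" (480x640x3 uint8, red, green, blue), "depth" (480x640 float32, mm along the optical axis (not along the pixel's ray), 0 where there is no reading), "fx", "fy", "cx", "cy" (pixels), "pose" (4x4, takes a point from camera to world coordinates); the wrist camera has in their place "hand_eye" (4x4, takes a point from camera to tool coordinates, whose origin is the TCP and whose axes are the flange's). Camera axes: x right, y down, z forward; pixel columns grow to the right and rows downward; lengths in mm; the calibration is good to about 2 mm. A picture is of the moment at which its call begins: read the wrist's pose just before it.
- arm.sign_off(): hands the job in, once; it reports no verdict.
The state is a dict: "time_s": time; "q": joint angles; "qvel": joint speeds; "joint_torque": joint torques, N m; "ee_pos": TCP position; "eef_rot": TCP orientation; "force": force on the tool from outside, world axes, zero at the start; "ft_torque": the same for the moment, N m; "finger_gap": finger opening in mm.
Only numpy, scipy, OpenCV 4.12 (cv2) and the standard library are available. Lean on these libraries where they do the work, as an engineer would, in place of code of your own. Each camera call takes 0.05 s, during which the arm holds its last target. There are 200 camera calls.

## Working session

There is one attempt and no reset: what is moved stays moved. The work goes in short steps, Python scripts to look and compute and a tool call to move; the robot and the scene stay as the last step left them, time stands still between calls to the robot, and variables do not carry over. Pictures are saved under pics/ and viewed, about 8 in all and at most 12, crops included, and the job is handed in when it is done.

Besides the shell and the picture viewer there is one more tool, called after "Emit:" as name(argument=value, ...) on one line, values as JSON. carry_out: Moves the arm, as the interface text tells. Its arguments: {"type":"object","properties":{"targets":{"type":"array"},"grip_force":{"type":"number"}},"required":["targets"]}

```bash
ls; mkdir -p pics; cat > h.py <<'E'
import numpy as np, cv2
from cell import arm
def cloud(s,T=None):
    d=s["depth"]; v,u=np.mgrid[:480,:640]
    P=np.stack([(u-s["cx"])/s["fx"]*d,(v-s["cy"])/s["fy"]*d,d],-1)
    T=s["pose"] if T is None else T
    W=P@T[:3,:3].T+T[:3,3]; W[d<=0]=np.nan
    return W
E
python3 - <<'E'
from h import *
for n in("top","scene"):
    s=arm.snapshot(n); np.savez(n+".npz",**s); cv2.imwrite(f"pics/{n}0.png",s["frame"][...,::-1]); print(n,s["pose"].round(2),s["fx"],(s["depth"]>0).mean())
print(arm.sense())
E
```

```text
pics
top [[-1.00000e-02 -9.90000e-01  1.60000e-01  3.63150e+02]
 [-1.00000e+00  1.00000e-02  0.00000e+00 -7.40000e+00]
 [-0.00000e+00 -1.60000e-01 -9.90000e-01  1.14799e+03]
 [ 0.00000e+00  0.00000e+00  0.00000e+00  1.00000e+00]] 469.447779987086 0.9961979166666667
scene [[ 4.60000e-01  6.80000e-01 -5.70000e-01  1.21532e+03]
 [ 8.90000e-01 -3.60000e-01  2.90000e-01 -3.40080e+02]
 [-0.00000e+00 -6.40000e-01 -7.70000e-01  9.98550e+02]
 [ 0.00000e+00  0.00000e+00  0.00000e+00  1.00000e+00]] 587.1752226428995 0.9961555989583334
{'time_s': 0.1, 'q': array([ 7.01641703e+01,  7.50963567e+00,  8.53228698e+01, -1.85269553e-03,
        8.72601967e+01, -4.89202796e+00]), 'qvel': array([ 0.06291032, -0.06103415, -0.22547698,  0.1307421 ,  0.02209101,
        0.01179524]), 'joint_torque': array([ 1.50657550e-03, -5.61340392e+01, -4.93098092e+01,  7.70685752e-02,
        2.91302166e-02, -9.09764168e-06]), 'ee_pos': array([154.53716735, 579.25509759, 228.70588712]), 'eef_rot': array([-1.79907478e+02, -6.06178754e-03,  1.65056283e+02]), 'force': array([ 0.96876976, -0.51279774,  0.04977378]), 'ft_torque': array([1.08728491e-05, 6.08058572e-02, 1.68257322e-02]), 'finger_gap': 92.90242742876981}
```

View pics/top0.png

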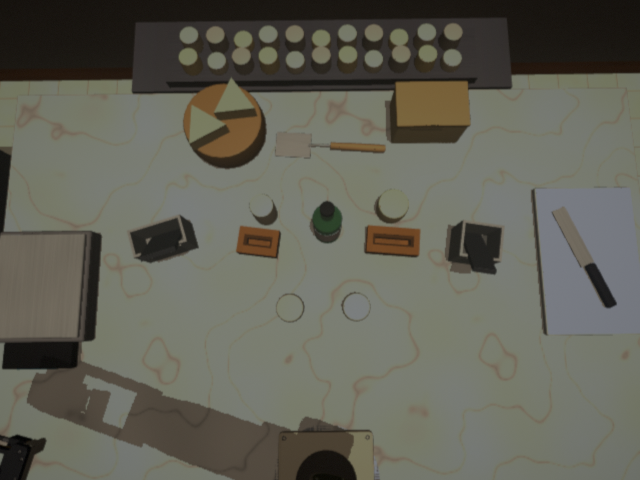

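View pics/scene0.png

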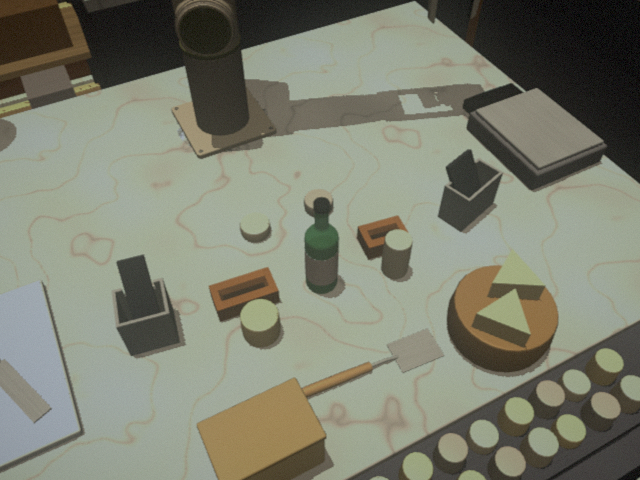

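The top view shows the wide plaque's bin at the left (163,238) and the tall plaque's bin at the right (475,245). The tall foot is at (258,242), the wide foot at (392,240), the bottle at (327,220) and the pucks at (290,307) and (356,307). The scene view agrees. Next I measure from depth.

```bash
cat > m.py <<'E'
from h import *
S={n:dict(np.load(n+".npz")) for n in("top","scene")}
W={n:cloud(S[n]) for n in S}
t=W["top"]
for n in S:
    hsv=cv2.cvtColor(S[n]["frame"],cv2.COLOR_RGB2HSV); w=W[n]
    ctr=w[...,2]
    print(n,"table z",np.nanmedian(ctr[300:330,200:400]))
    # feet
    m=((hsv[...,0]<14)&(hsv[...,1]>130)&(w[...,2]>34)&(w[...,2]<46)).astype(np.uint8)
    k,l,st,_=cv2.connectedComponentsWithStats(m)
    for i in range(1,k):
        if st[i,4]<60: continue
        p=w[l==i]; r=cv2.minAreaRect(p[:,:2].astype(np.float32)); print(" foot",np.round(r[0],1),np.round(r[1],1),round(r[2],1),"z",np.median(p[:,2]).round(1),st[i])
    # things above the counter
    m=((w[...,2]>15)&(w[...,0]>250)&(w[...,0]<720)&(abs(w[...,1])<480)).astype(np.uint8)
    k,l,st,_=cv2.connectedComponentsWithStats(m)
    for i in range(1,k):
        if st[i,4]<80: continue
        p=w[l==i]; top=np.percentile(p[:,2],97); q=p[p[:,2]>top-6]
        c,rad=cv2.minEnclosingCircle(q[:,:2].astype(np.float32))
        print(" obj",i,st[i],"top",top.round(1),"circ",np.round(c,1),round(rad,1))
E
python3 m.py
```

```text
top table z -0.35481940094928177
 foot [564.7 188.8] [29.3 41.9] 80.5 z 38.5 [238 227  15  17  92]
 foot [548. 140.] [57.4 63.3] 82.4 z 38.9 [252 229  27  28 233]
 obj 1 [376 190  33  33 851] top 65.0 circ [ 633.  -167.6] 35.9
 obj 2 [250 194  28  31 634] top 102.1 circ [623.1 141.6] 27.5
 obj 3 [312 201  30  42 966] top 240.5 circ [581.3  -9.2] 15.2
 obj 4 [ 127  215   70   48 2158] top 130.7 circ [511.7 363.1] 39.6
 obj 5 [ 450  220   55   55 2220] top 143.0 circ [ 464.5 -345.4] 25.4
 obj 6 [ 236  226   45   32 1011] top 42.6 circ [551.3 157.9] 56.4
 obj 7 [ 366  226   55   31 1288] top 42.7 circ [ 548.  -166.8] 69.7
 obj 8 [342 293  29  29 627] top 32.7 circ [392.1 -75.7] 32.5
 obj 9 [276 294  28  29 623] top 32.7 circ [391.6  81.7] 32.5
scene table z 0.4396299930500618
 obj 1 [ 439  149   65   79 3047] top 129.7 circ [515.6 364.5] 43.4
 obj 2 [ 304  189   35  102 2781] top 239.2 circ [584.4  -8.5] 16.5
 obj 3 [241 212  30  27 636] top 33.0 circ [396.5 -75.5] 34.2
 obj 4 [ 358  215   55   61 2134] top 101.4 circ [626.8 142.5] 29.3
 obj 5 [ 112  254   67   99 4267] top 141.3 circ [ 470.3 -344.5] 25.2
 obj 6 [ 209  267   72   78 3436] top 63.4 circ [ 636.9 -166.2] 37.8
```

```bash
cat > m2.py <<'E'
from h import *
S={n:dict(np.load(n+".npz")) for n in("top","scene")}
def rect(p,exp):
    r=cv2.minAreaRect(p[:,:2].astype(np.float32)); (a,b),an=r[1],r[2]
    y=an if a>b else an+90   # direction of long side
    y=(y-90+90)%180-90       # yaw of the frame: long side is y
    return np.round(r[0],1),np.round(sorted(r[1]),1),round(y,1)
for n in S:
    w=cloud(S[n]); z=w[...,2]; print(n)
    for nm,c in(("foot_tall",(549,142)),("foot_wide",(549,-167))):
        m=(z>35)&(z<46)&(abs(w[...,0]-c[0])<48)&(abs(w[...,1]-c[1])<80); p=w[m]
        print(nm,rect(p,0))
        m=(z<30)&(z>-3)&(abs(w[...,0]-c[0])<14)&(abs(w[...,1]-c[1])<46); p=w[m]
        print("  slot",len(p),rect(p,0),np.percentile(p[:,2],[10,50,90]).round(1))
    for nm,c,h,wd,L,tl in(("tall",(490,-345),105,50,170,38),("wide",(530,365),100,80,140,30)):
        m=(abs(w[...,0]-c[0])<80)&(abs(w[...,1]-c[1])<75)
        p=w[m&(abs(z-h)<5)]; print("bin",nm,len(p),rect(p,0),np.nanmin(p,0).round(),np.nanmax(p,0).round())
        p=w[m&(z>h+6)]
        for _ in range(3):
            o=p.mean(0); _,_,V=np.linalg.svd(p-o); nn=V[2]*np.sign(V[2][2]); d=(p-o)@nn
            p=p[abs(d)<max(1.5,2*d.std())]
        print(" normal tilt",np.degrees(np.arctan2(np.hypot(*nn[:2]),nn[2])).round(1),"yaw",np.degrees(np.arctan2(nn[1],nn[0])).round(1),len(p),"sd",d.std().round(2))
        yx=np.cross([0,0,1],nn); yx/=np.linalg.norm(yx); up=np.cross(nn,yx); up*=np.sign(up[2])
        a=(p-o)@yx; b=(p-o)@up
        q=cv2.minAreaRect(np.c_[a,b].astype(np.float32))
        print(" width span",a.min().round(1),a.max().round(1),"top",b.max().round(1),"rect",np.round(q[1],1),round(q[2],1))
        tp=o+yx*(a.min()+a.max())/2+up*b.max()-6*nn
        print(" top end centre",tp.round(1))
E
python3 m2.py
```

```text
top
foot_tall (array([558.3, 156.9]), array([80.3, 96.2]), -7.2)
  slot 244 (array([548.9, 142.7]), array([27.4, 89.8]), 0.1) [-0.4  6.  28. ]
foot_wide (array([ 556.7, -167.9]), array([ 80.5, 126.3]), -5.3)
  slot 272 (array([ 550.3, -167.2]), array([20.9, 91. ]), -5.3) [ 3.2  7.5 27.4]
bin tall 337 (array([ 529. , -356.6]), array([ 82.6, 104.5]), -0.6) [ 487. -409.  100.] [ 570. -304.  109.]
 normal tilt 48.3 yaw -7.7 294 sd 1.99
 width span -26.1 23.9 top 20.3 rect [48.2 49.9] 89.3
 top end centre [ 458.1 -344.7  143.5]
bin wide 393 (array([554.2, 378. ]), array([ 68.6, 125.3]), 16.5) [506. 309.  95.] [603. 440. 105.]
 normal tilt 46.5 yaw 16.9 319 sd 2.93
 width span -38.4 40.8 top 11.6 rect [79.2 35.6] 0.3
 top end centre [503.  360.7 129.4]
scene
foot_tall (array([552.9, 159.7]), array([67.8, 99.3]), -7.1)
  slot 225 (array([547.8, 141.6]), array([27.4, 90.9]), 2.0) [-0.8 16.3 27.7]
foot_wide (array([ 551.8, -165.8]), array([ 70.7, 126.5]), -5.5)
  slot 287 (array([ 545. , -164.8]), array([19.4, 89.6]), -6.0) [11.4 21.1 28.7]
bin tall 516 (array([ 532.3, -356.3]), array([83.5, 98. ]), -6.3) [ 487. -409.  100.] [ 570. -304.  110.]
 normal tilt 51.4 yaw -10.0 626 sd 1.82
 width span -24.8 25.2 top 22.8 rect [49.9 47.5] 0.4
 top end centre [ 462.7 -343.5  143.4]
bin wide 492 (array([554.7, 379.4]), array([ 73.9, 129.8]), 17.0) [509. 309.  95.] [607. 440. 105.]
 normal tilt 55.5 yaw 16.3 378 sd 1.97
 width span -40.7 44.6 top 15.7 rect [34.5 85.3] 89.5
 top end centre [509.2 363.5 130.5]
```

```bash
cat >> h.py <<'E'
from scipy.spatial.transform import Rotation as Ro, Slerp
def now():
    s=arm.sense(); return s["ee_pos"].copy(),Ro.from_euler("xyz",s["eef_rot"],degrees=True)
def tool(yaw,tilt):   # tool x along plaque width, tool z down along plaque leaning towards -x by tilt
    a,t=np.radians([yaw,tilt]); c,s=np.cos,np.sin
    return Ro.from_matrix(np.c_[[-s(a),c(a),0],[c(t)*c(a),c(t)*s(a),s(t)],[s(t)*c(a),s(t)*s(a),-c(t)]])
def plan(stops):      # stops: (pos,rot,n calls); prints each call's shift (m) and turn (deg)
    p,r=now()
    for P,R,n in stops:
        p0,r0=p,r; rv=(r0.inv()*R).as_rotvec(degrees=True)
        for i in range(1,n+1):
            q=p0+(np.array(P)-p0)*i/n; g=r0*Ro.from_rotvec(rv*i/n,degrees=True)
            print("t",(r.inv().apply(q-p)/1000).round(4),"a",(r.inv()*g).as_rotvec(degrees=True).round(2),"->",q.round()); p,r=q,g
def wristcloud():
    p,r=now(); s=arm.snapshot("wrist"); T=np.eye(4); T[:3,:3]=r.as_matrix(); T[:3,3]=p
    return s,cloud(s,T@s["hand_eye"]),T@s["hand_eye"]
E
python3 - <<'E'
from h import *
R=tool(16.6,30); z=R.as_matrix()[:,2]; P=np.array([506,362,130])-90*z
plan([(P,R,3)])
s=arm.snapshot("wrist"); print(s["hand_eye"].round(2),s["fx"])
E
```

```text
t [-0.1191 -0.0476  0.007 ] a [-9.14 -5.08 19.03] -> [257. 503. 222.]
t [-0.1275 -0.0078  0.0136] a [-9.14 -5.08 19.03] -> [360. 426. 215.]
t [-0.1218  0.0308  0.0266] a [-9.14 -5.08 19.03] -> [463. 349. 208.]
[[ 0.0000e+00 -9.6000e-01 -2.7000e-01  7.4970e+01]
 [ 1.0000e+00  0.0000e+00  0.0000e+00 -1.4000e-01]
 [-0.0000e+00 -2.7000e-01  9.6000e-01 -1.5527e+02]
 [ 0.0000e+00  0.0000e+00  0.0000e+00  1.0000e+00]] 422.8563983000396
```

Emit:
carry_out(targets=[{"tx":-0.06,"ty":-0.024,"tz":0.0035,"ax":-4.6,"ay":-2.5,"az":9.5,"fingers":1},{"tx":-0.119,"ty":-0.048,"tz":0.007,"ax":-9.1,"ay":-5.1,"az":19,"fingers":1},{"tx":-0.119,"ty":-0.048,"tz":0.007,"ax":-9.1,"ay":-5.1,"az":19,"fingers":1},{"tx":-0.119,"ty":-0.048,"tz":0.007,"ax":-9.1,"ay":-5.1,"az":19,"fingers":1}], grip_force=40)

```text
time_s: 0.48
ee_pos: [259.8, 497.7, 219.9]
eef_rot: [170.3, 3.7, 145.2]
force: [-1.4, -0.6, 0.1]
finger_gap: 92.9
```

Emit:
carry_out(targets=[{"tx":-0.127,"ty":-0.008,"tz":0.014,"ax":-9.1,"ay":-5.1,"az":19},{"tx":-0.127,"ty":-0.008,"tz":0.014,"ax":-9.1,"ay":-5.1,"az":19},{"tx":-0.127,"ty":-0.008,"tz":0.014,"ax":-9.1,"ay":-5.1,"az":19},{"tx":-0.127,"ty":-0.008,"tz":0.014,"ax":-9.1,"ay":-5.1,"az":19}])

```text
invalid input at $.targets[0]: expected keys tx, ty, tz, ax, ay, az, fingers
```

Emit:
carry_out(targets=[{"tx":-0.122,"ty":0.031,"tz":0.027,"ax":-9.1,"ay":-5.1,"az":19},{"tx":-0.122,"ty":0.031,"tz":0.027,"ax":-9.1,"ay":-5.1,"az":19},{"tx":-0.122,"ty":0.031,"tz":0.027,"ax":-9.1,"ay":-5.1,"az":19},{"tx":-0.122,"ty":0.031,"tz":0.027,"ax":-9.1,"ay":-5.1,"az":19},{"tx":-0.122,"ty":0.031,"tz":0.027,"ax":-9.1,"ay":-5.1,"az":19}])

```text
invalid input at $.targets[0]: expected keys tx, ty, tz, ax, ay, az, fingers
```

Emit:
carry_out(targets=[{"tx":-0.127,"ty":-0.008,"tz":0.014,"ax":-9.1,"ay":-5.1,"az":19,"fingers":1},{"tx":-0.127,"ty":-0.008,"tz":0.014,"ax":-9.1,"ay":-5.1,"az":19,"fingers":1},{"tx":-0.127,"ty":-0.008,"tz":0.014,"ax":-9.1,"ay":-5.1,"az":19,"fingers":1},{"tx":-0.127,"ty":-0.008,"tz":0.014,"ax":-9.1,"ay":-5.1,"az":19,"fingers":1}])

```text
time_s: 0.82
ee_pos: [362.1, 422.0, 213.4]
eef_rot: [159.8, 3.6, 125.5]
force: [-0.2, -0.6, -0.9]
finger_gap: 93.1
```

Emit:
carry_out(targets=[{"tx":-0.122,"ty":0.031,"tz":0.027,"ax":-9.1,"ay":-5.1,"az":19,"fingers":1},{"tx":-0.122,"ty":0.031,"tz":0.027,"ax":-9.1,"ay":-5.1,"az":19,"fingers":1},{"tx":-0.122,"ty":0.031,"tz":0.027,"ax":-9.1,"ay":-5.1,"az":19,"fingers":1},{"tx":-0.122,"ty":0.031,"tz":0.027,"ax":-9.1,"ay":-5.1,"az":19,"fingers":1},{"tx":-0.122,"ty":0.031,"tz":0.027,"ax":-9.1,"ay":-5.1,"az":19,"fingers":1}])

```text
time_s: 1.23
ee_pos: [463.2, 348.2, 207.2]
eef_rot: [150.1, 0.1, 106.6]
force: [-0.2, -0.3, 0.5]
finger_gap: 92.9
```

```bash
cat > m3.py <<'E'
import sys
from h import *
out,yaw,tilt,wd=sys.argv[1],*map(float,sys.argv[2:5]); top=np.array(list(map(float,sys.argv[5:8])))
s,w,T=wristcloud(); cv2.imwrite("pics/"+out,s["frame"][...,::-1]); np.savez("w.npz",W=w,frame=s["frame"])
p,r=now(); print("tcp",p.round(1),r.as_euler("xyz",degrees=True).round(1))
R=tool(yaw,tilt).as_matrix()          # plaque width, normal(up), down the plaque
q=(w-top)@R
m=(abs(q[...,1]-6)<7)&(abs(q[...,0])<wd/2+8)&(q[...,2]>-10)&(q[...,2]<40)
P=q[m]; print("n",len(P))
c=P[(abs(P[:,0])<wd/2-4)&(P[:,2]>4)]; A=np.c_[c[:,0],c[:,2],np.ones(len(c))]
k,*_=np.linalg.lstsq(A,c[:,1],rcond=None); k2=abs(A@k-c[:,1])<2; k,*_=np.linalg.lstsq(A[k2],c[k2,1],rcond=None)
print("normal offset (expect 6)",k[2].round(2),"slope across/along deg",np.degrees(np.arctan(k[:2])).round(2))
print("width",np.percentile(P[:,0],[.5,99.5]).round(1),"top",np.percentile(P[:,2],[.5]).round(1))
E
python3 m3.py w1.png 16.6 30 80 506 362 130
```

```text
tcp [462.7 349.3 207.8] [1.501e+02 1.000e-01 1.067e+02]
n 2153
normal offset (expect 6) 0.0 slope across/along deg [0. 0.]
width [-38.2  47.1] top [-0.6]
```

View pics/w1.png

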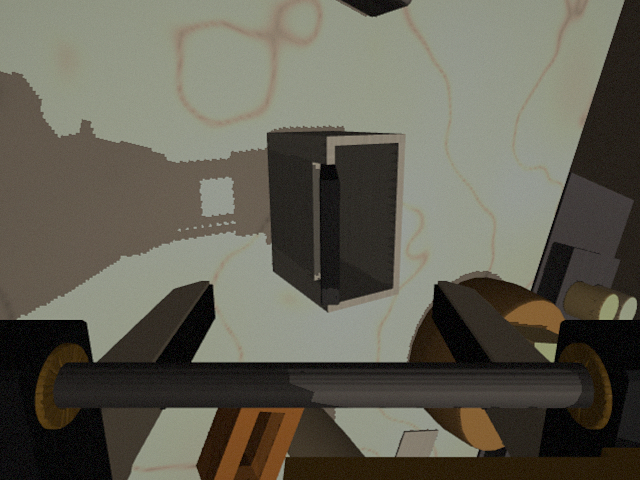

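The wrist view shows the wide plaque edge-on. Its top end face spans columns about 320–340 and rows about 165–303, and it sits centred between the jaws to within a few mm. I'll convert that to tool coordinates.

```bash
cat > m4.py <<'E'
# end face of plaque in the tool frame: dark pixels at the right depth
import sys
from h import *
tip,h0=float(sys.argv[1]),sys.argv[2]
s=arm.snapshot("wrist") 
w=cloud(s,s["hand_eye"]); v=s["frame"].max(-1).astype(float)
m=(abs(w[...,2]-tip)<8)&(v<70)&(abs(w[...,0])<60)&(abs(w[...,1])<30)
m=m.astype(np.uint8); k,l,st,c=cv2.connectedComponentsWithStats(m); i=1+st[1:,4].argmax()
q=w[l==i]; r=cv2.minAreaRect(q[:,:2].astype(np.float32)); print("n",len(q),"bbox",st[i])
print("end face centre in tool x,y",np.round(r[0],1),"size",np.round(r[1],1),"ang",round(r[2],1),"z pct",np.percentile(q[:,2],[5,50,95]).round(1))
print("x",np.percentile(q[:,0],[1,99]).round(1),"y",np.percentile(q[:,1],[1,99]).round(1))
cv2.imwrite("pics/"+h0,(l==i)*255)
if len(sys.argv)>3:
    print(np.c_[[w[r,int(sys.argv[3])] for r in range(150,320,12)]].round(1))
    print(np.c_[[w[int(sys.argv[4]),c] for c in range(300,365,4)]].round(1))
E
python3 m4.py 90 mask1.png 328 230
```

```text
n 2492 bbox [ 319  180   21  127 2492]
end face centre in tool x,y [0.7 2.9] size [12.  79.7] ang 89.4 z pct [89.7 91.  92.3]
x [-37.8  40.3] y [-2.8  9. ]
[[  56.     2.2  124.9]
 [  48.2    2.3  125.1]
 [  40.6    2.3  123.5]
 [  37.5    2.    90.9]
 [  30.3    2.    91.7]
 [  23.3    2.    90.3]
 [  16.1    2.    90. ]
 [   8.3    2.1   91.6]
 [   0.6    2.1   91.8]
 [  -7.1    2.1   91.7]
 [ -14.5    2.1   90.6]
 [ -22.7    2.2   91.4]
 [ -30.7    2.2   91.3]
 [ -38.5    2.2   90.4]
 [-121.5    4.   242.1]]
[[ -6.8 -18.8 159.7]
 [ -5.4 -15.4 154.2]
 [ -4.1 -12.2 149.4]
 [ -2.6  -9.1 143.5]
 [ -2.2  -6.1 142.1]
 [ 11.   -2.8  90.5]
 [ 11.2  -0.4  89.6]
 [ 11.    2.   90.8]
 [ 11.    4.4  90.5]
 [ 10.9   6.9  91.1]
 [-22.9  14.6 222.3]
 [-21.4  18.  216.7]
 [-19.7  21.2 210.1]
 [-18.4  24.4 204.8]
 [-17.   27.5 199.6]
 [-15.6  30.5 194. ]
 [-13.9  33.3 187.6]][ WARN:0@1.411] global loadsave.cpp:1063 imwrite_ Unsupported depth image for selected encoder is fallbacked to CV_8U.
```

Emit:
carry_out(targets=[{"tx":0.001,"ty":0.003,"tz":0.04,"ax":0,"ay":0,"az":0,"fingers":1},{"tx":0.001,"ty":0.003,"tz":0.08,"ax":0,"ay":0,"az":0,"fingers":1},{"tx":0.001,"ty":0.003,"tz":0.1,"ax":0,"ay":0,"az":0,"fingers":1},{"tx":0.001,"ty":0.003,"tz":0.118,"ax":0,"ay":0,"az":0,"fingers":1},{"tx":0.001,"ty":0.003,"tz":0.118,"ax":0,"ay":0,"az":0,"fingers":0}])

```text
time_s: 1.75
ee_pos: [519.8, 368.2, 102.9]
eef_rot: [150.4, 0.2, 106.8]
force: [0.0, -0.0, -1.0]
finger_gap: 89.5
```

Emit:
carry_out(targets=[{"tx":0,"ty":0,"tz":0,"ax":0,"ay":0,"az":0,"fingers":-0.5},{"tx":0,"ty":0,"tz":0,"ax":0,"ay":0,"az":0,"fingers":-1},{"tx":0,"ty":0,"tz":0,"ax":0,"ay":0,"az":0,"fingers":-1},{"tx":0,"ty":0,"tz":0,"ax":0,"ay":0,"az":0,"fingers":-1},{"tx":0,"ty":0,"tz":0,"ax":0,"ay":0,"az":0,"fingers":-1}])

```text
time_s: 2.17
ee_pos: [521.9, 368.7, 109.1]
eef_rot: [149.9, -0.0, 106.7]
force: [0.6, -0.3, 0.1]
finger_gap: 57.5
```

Emit:
carry_out(targets=[{"tx":0,"ty":0,"tz":0,"ax":0,"ay":0,"az":0,"fingers":-1},{"tx":0,"ty":0,"tz":0,"ax":0,"ay":0,"az":0,"fingers":-1},{"tx":0,"ty":0,"tz":0,"ax":0,"ay":0,"az":0,"fingers":-1},{"tx":0,"ty":0,"tz":0,"ax":0,"ay":0,"az":0,"fingers":-1}])

```text
time_s: 2.5
ee_pos: [521.6, 368.0, 107.5]
eef_rot: [150.0, 0.0, 106.7]
force: [0.7, 0.3, 0.4]
finger_gap: 31.0
```

Emit:
carry_out(targets=[{"tx":0,"ty":0,"tz":0,"ax":0,"ay":0,"az":0,"fingers":-1},{"tx":0,"ty":0,"tz":0,"ax":0,"ay":0,"az":0,"fingers":-1},{"tx":0,"ty":0,"tz":0,"ax":0,"ay":0,"az":0,"fingers":-1},{"tx":0,"ty":0,"tz":0,"ax":0,"ay":0,"az":0,"fingers":-1},{"tx":0,"ty":0,"tz":0,"ax":0,"ay":0,"az":0,"fingers":-1}])

```text
time_s: 2.92
ee_pos: [521.7, 368.1, 107.3]
eef_rot: [150.0, 0.0, 106.7]
force: [2.3, 0.4, -1.4]
finger_gap: 11.6
```

```bash
python3 - <<'E'
from h import *
s=arm.sense(); print(s["ee_pos"].round(1),s["finger_gap"].round(2),s["force"].round(1),s["ft_torque"].round(2))
p,r=now(); z=r.as_matrix()[:,2]
R=tool(-5.5,0)
a=p-130*z
plan([(a,r,1),([440,240,300],tool(6,8),2),([430,-120,300],R,3)])
E
```

```text
Traceback (most recent call last):
AttributeError: 'float' object has no attribute 'round'
```

Emit:
carry_out(targets=[{"tx":0,"ty":0,"tz":-0.015,"ax":0,"ay":0,"az":0,"fingers":-1},{"tx":0,"ty":0,"tz":-0.045,"ax":0,"ay":0,"az":0,"fingers":-1},{"tx":0,"ty":0,"tz":-0.075,"ax":0,"ay":0,"az":0,"fingers":-1},{"tx":0,"ty":0,"tz":-0.105,"ax":0,"ay":0,"az":0,"fingers":-1},{"tx":0,"ty":0,"tz":-0.13,"ax":0,"ay":0,"az":0,"fingers":-1}])

```text
time_s: 3.33
ee_pos: [458.2, 349.0, 220.8]
eef_rot: [150.1, 0.0, 106.6]
force: [0.6, 0.4, -4.3]
finger_gap: 11.5
```

Emit:
carry_out(targets=[{"tx":0,"ty":0,"tz":-0.02,"ax":0,"ay":0,"az":0,"fingers":-1},{"tx":0,"ty":0,"tz":-0.02,"ax":0,"ay":0,"az":0,"fingers":-1},{"tx":0,"ty":0,"tz":-0.02,"ax":0,"ay":0,"az":0,"fingers":-1}])

```text
time_s: 3.58
ee_pos: [449.7, 347.0, 237.8]
eef_rot: [149.9, -0.0, 106.7]
force: [0.3, 0.2, -4.8]
finger_gap: 11.9
```

```bash
cat > st.py <<'E'
from h import *
s=arm.sense(); print(s["time_s"],s["ee_pos"].round(1),s["eef_rot"].round(2),round(s["finger_gap"],2),s["force"].round(1),s["ft_torque"].round(2),"q",s["q"].round(0))
E
python3 st.py; python3 - <<'E'
from h import *
plan([([440,240,300],tool(6,8),2),([430,-120,300],tool(-5.5,0),2)])
E
```

```text
3.5833 [449.7 347.  237.8] [ 1.4995e+02 -1.0000e-02  1.0669e+02] 11.87 [ 0.3  0.2 -4.8] [-0.25  0.66  0.03] q [ 40. -24. 118. -13.  59.  27.]
t [-0.0499 -0.0017 -0.0369] a [10.99 -1.76  5.08] -> [445. 293. 269.]
t [-0.0512 -0.0041 -0.0348] a [10.99 -1.76  5.08] -> [440. 240. 300.]
t [-0.1785 -0.0236 -0.0033] a [ 3.99 -0.4   5.74] -> [435.  60. 300.]
t [-0.18   -0.0057 -0.001 ] a [ 3.99 -0.4   5.74] -> [ 430. -120.  300.]
```

Emit:
carry_out(targets=[{"tx":-0.025,"ty":-0.001,"tz":-0.018,"ax":5.5,"ay":-0.9,"az":2.5,"fingers":-1},{"tx":-0.05,"ty":-0.002,"tz":-0.037,"ax":11,"ay":-1.8,"az":5.1,"fingers":-1},{"tx":-0.05,"ty":-0.002,"tz":-0.037,"ax":11,"ay":-1.8,"az":5.1,"fingers":-1}])

```text
time_s: 3.83
ee_pos: [446.3, 290.3, 270.4]
eef_rot: [161.3, -0.4, 101.0]
force: [1.4, 1.1, -0.9]
finger_gap: 12.1
```

Emit:
carry_out(targets=[{"tx":-0.025,"ty":-0.002,"tz":-0.017,"ax":5.5,"ay":-0.9,"az":2.5,"fingers":-1},{"tx":-0.051,"ty":-0.004,"tz":-0.035,"ax":11,"ay":-1.8,"az":5.1,"fingers":-1},{"tx":-0.051,"ty":-0.004,"tz":-0.035,"ax":11,"ay":-1.8,"az":5.1,"fingers":-1}])

```text
time_s: 4.08
ee_pos: [441.9, 236.6, 300.8]
eef_rot: [172.3, 0.3, 95.6]
force: [1.4, 0.1, -3.3]
finger_gap: 11.9
```

Emit:
carry_out(targets=[{"tx":-0.036,"ty":-0.005,"tz":-0.001,"ax":0.8,"ay":-0.1,"az":1.1,"fingers":-1},{"tx":-0.072,"ty":-0.01,"tz":-0.001,"ax":1.6,"ay":-0.2,"az":2.3,"fingers":-1},{"tx":-0.108,"ty":-0.014,"tz":-0.002,"ax":2.4,"ay":-0.2,"az":3.4,"fingers":-1},{"tx":-0.144,"ty":-0.019,"tz":-0.003,"ax":3.2,"ay":-0.3,"az":4.6,"fingers":-1},{"tx":-0.178,"ty":-0.024,"tz":-0.003,"ax":4,"ay":-0.4,"az":5.7,"fingers":-1}])

```text
time_s: 4.5
ee_pos: [434.2, 58.6, 297.5]
eef_rot: [176.1, -0.0, 90.2]
force: [0.6, 0.6, -2.7]
finger_gap: 11.5
```

Emit:
carry_out(targets=[{"tx":-0.036,"ty":-0.001,"tz":0,"ax":0.8,"ay":-0.1,"az":1.1,"fingers":-1},{"tx":-0.072,"ty":-0.002,"tz":0,"ax":1.6,"ay":-0.2,"az":2.3,"fingers":-1},{"tx":-0.108,"ty":-0.003,"tz":-0.001,"ax":2.4,"ay":-0.2,"az":3.4,"fingers":-1},{"tx":-0.144,"ty":-0.004,"tz":-0.001,"ax":3.2,"ay":-0.3,"az":4.6,"fingers":-1},{"tx":-0.18,"ty":-0.006,"tz":-0.001,"ax":4,"ay":-0.4,"az":5.7,"fingers":-1}])

```text
time_s: 4.92
ee_pos: [428.8, -121.7, 297.8]
eef_rot: [-179.9, 0.2, 84.4]
force: [0.0, -0.6, -3.6]
finger_gap: 11.8
```

Emit:
carry_out(targets=[{"tx":0,"ty":0,"tz":0,"ax":0,"ay":0,"az":0,"fingers":-1},{"tx":0,"ty":0,"tz":0,"ax":0,"ay":0,"az":0,"fingers":-1}])

```text
time_s: 5.08
ee_pos: [428.7, -121.5, 297.6]
eef_rot: [-179.8, 0.1, 84.3]
force: [-0.0, -0.3, -3.9]
finger_gap: 12.0
```

```bash
cat > m5.py <<'E'
# held plaque + foot, seen by the wrist and the top camera
import sys
from h import *
out=sys.argv[1]; cx,cy=float(sys.argv[2]),float(sys.argv[3])
s,w,T=wristcloud(); cv2.imwrite("pics/"+out,s["frame"][...,::-1])
np.savez("w.npz",W=w,frame=s["frame"],T=T,depth=s["depth"])
z=w[...,2]; m=(z>36)&(z<44)&(abs(w[...,0]-cx)<60)&(abs(w[...,1]-cy)<85); p=w[m]; print(len(p))
r=cv2.minAreaRect(p[:,:2].astype(np.float32)); print("foot top",np.round(r[0],1),np.round(r[1],1),round(r[2],1))
m=(z<20)&(z>2)&(abs(w[...,0]-cx)<20)&(abs(w[...,1]-cy)<50); p=w[m]; print("slot",len(p),np.round(cv2.minAreaRect(p[:,:2].astype(np.float32)),1) if 0 else cv2.minAreaRect(p[:,:2].astype(np.float32)))
E
python3 st.py; python3 m5.py w2.png 549 -167
```

```text
5.0833 [ 428.7 -121.5  297.6] [-1.7981e+02  1.5000e-01  8.4270e+01] 12.03 [-0.  -0.3 -3.9] [-0.02  0.07 -0.01] q [-22. -18. 102.  -0.  96. -17.]
5995
foot top [ 562.9 -169.1] [126.9  94.3] 84.7
slot 955 ((551.2577514648438, -169.0176239013672), (85.03231048583984, 11.253081321716309), 83.3674545288086)
```

View pics/w2.png

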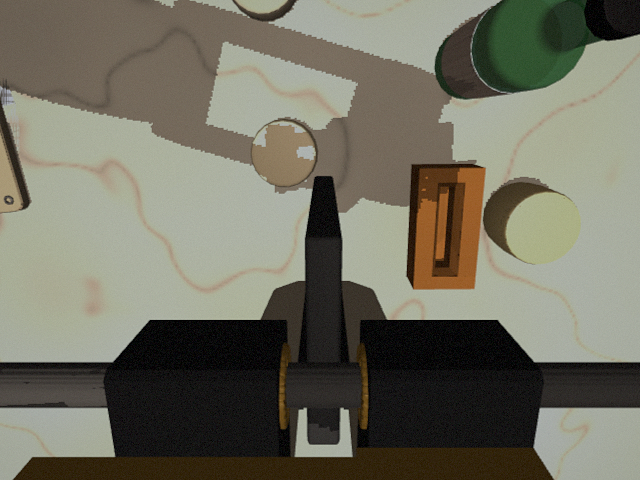

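```bash
cat > m6.py <<'E'
# foot (hue mask at its top) in world, held plaque's side edge in tool frame, from w.npz
import sys
from h import *
d=np.load("w.npz"); w=d["W"]; f=d["frame"]; hsv=cv2.cvtColor(f,cv2.COLOR_RGB2HSV); z=w[...,2]
cx,cy=map(float,sys.argv[1:3])
o=(hsv[...,0]<16)&(hsv[...,1]>140)&(abs(w[...,0]-cx)<60)&(abs(w[...,1]-cy)<90)&(abs(z-40)<3)
o=cv2.morphologyEx(o.astype(np.uint8),cv2.MORPH_OPEN,np.ones((3,3)))
k,l,st,_=cv2.connectedComponentsWithStats(o); i=1+st[1:,4].argmax(); o=(l==i).astype(np.uint8)
T=d["T"]; s=arm.snapshot("wrist"); 
def ray(uv,h):
    c=np.c_[(uv[:,0]-s["cx"])/s["fx"],(uv[:,1]-s["cy"])/s["fy"],np.ones(len(uv))]@T[:3,:3].T
    return T[:3,3]+c*((h-T[2,3])/c[:,2])[:,None]
con,h=cv2.findContours(o,cv2.RETR_CCOMP,cv2.CHAIN_APPROX_NONE)
for c in con:
    if len(c)>40:
        P=ray(c[:,0].astype(float),40); r=cv2.minAreaRect(P[:,:2].astype(np.float32)); print("ring",len(c),np.round(r[0],1),np.round(r[1],1),round(r[2],1),"median z",np.median(z[o>0]).round(1))
p,R=now(); q=(w-p)@R.as_matrix()   # tool frame
m=(q[...,2]>20)&(q[...,2]<150)&(abs(q[...,1])<9)&(abs(q[...,0])<60); P=q[m]
if len(P)>100:
    k=np.polyfit(P[:,2],P[:,0],1); rs=abs(np.polyval(k,P[:,2])-P[:,0])<1.5; k=np.polyfit(P[rs,2],P[rs,0],1)
    print("held edge n",rs.sum(),"x at z=0:",k[1].round(2),"slope deg",np.degrees(np.arctan(k[0])).round(2),"z range",np.percentile(P[rs,2],[.5,99.5]).round(1),"y",np.percentile(P[rs,1],[1,99]).round(1))
    for a in(30,60,90,105): 
        y=P[rs&(abs(P[:,2]-a)<5),1]; 
        if len(y): print(a,np.percentile(y,[2,98]).round(1))
E
python3 m6.py 549 -167
```

```text
ring 393 [ 547.4 -166.9] [125.1  63.9] 84.8 median z 40.1
ring 286 [ 545.9 -164. ] [106.   32.9] 85.1 median z 40.1
held edge n 701 x at z=0: 36.9 slope deg 0.62 z range [ 20.5 111.8] y [-6.7  4.9]
30 [-6.5  4.7]
60 [-6.4  4.7]
90 [-6.5  4.6]
105 [-6.7  4.8]
```

```bash
python3 - <<'E'
from h import *
plan([([548.4,-165.3,190],tool(-5.2,0),1)])
E
```

```text
t [-0.034   0.1237  0.1082] a [-0.14  0.11 -0.32] -> [ 548. -165.  190.]
```

Emit:
carry_out(targets=[{"tx":-0.008,"ty":0.03,"tz":0.025,"ax":0,"ay":0,"az":0,"fingers":-1},{"tx":-0.016,"ty":0.06,"tz":0.052,"ax":0,"ay":0,"az":0,"fingers":-1},{"tx":-0.025,"ty":0.09,"tz":0.08,"ax":-0.1,"ay":0.1,"az":-0.3,"fingers":-1},{"tx":-0.034,"ty":0.1235,"tz":0.108,"ax":-0.1,"ay":0.1,"az":-0.3,"fingers":-1},{"tx":-0.034,"ty":0.1235,"tz":0.108,"ax":-0.1,"ay":0.1,"az":-0.3,"fingers":-1}])

```text
time_s: 5.6
ee_pos: [548.1, -163.8, 181.2]
eef_rot: [-179.3, -0.2, 84.9]
force: [-2.3, 0.4, -7.1]
finger_gap: 11.8
```

Emit:
carry_out(targets=[{"tx":0,"ty":0,"tz":0,"ax":0,"ay":0,"az":0,"fingers":-1},{"tx":0,"ty":0,"tz":0,"ax":0,"ay":0,"az":0,"fingers":-1}])

```text
time_s: 5.77
ee_pos: [548.2, -164.2, 191.8]
eef_rot: [-180.0, 0.0, 84.9]
force: [0.5, 0.6, -2.4]
finger_gap: 11.9
```

```bash
python3 st.py; python3 m5.py w3.png 549 -167; python3 m6.py 549 -167
```

```text
5.7667 [ 548.2 -164.2  191.8] [-1.7997e+02  2.0000e-02  8.4910e+01] 11.9 [ 0.5  0.6 -2.4] [-0.04  0.03  0.01] q [-22.   4.  93.  -0.  83. -17.]
8286
foot top [ 561.6 -160.9] [109.9  90.1] 84.4
slot 174 ((551.1785278320312, -135.19349670410156), (16.608793258666992, 15.048617362976074), 85.07398986816406)
ring 821 [ 548.7 -159.2] [108.6  63.3] 84.8 median z 40.2
held edge n 726 x at z=0: 39.73 slope deg 0.77 z range [ 20.2 114.4] y [-7.9  3.6]
30 [-7.5  3.5]
60 [-7.7  3.4]
90 [-7.9  3.1]
105 [-8.   3.3]
```

View pics/w3.png

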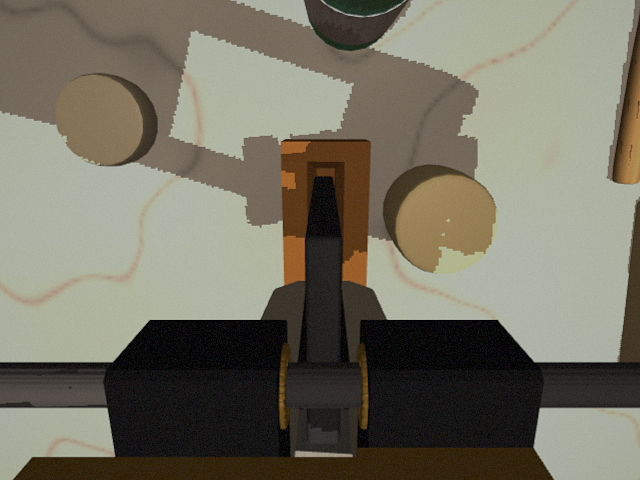

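The wrist view shows the plaque's lower edge at columns 314–333 (row 177), above the slot mouth at columns 307–344, so it needs about +2 mm along tool y. I'll re-measure now that the arm has settled.

```bash
cat >> m6.py <<'E'
# foot outline edges in the tool frame (orange, z about 40)
F=q[o>0]; b=F[(F[:,0]>20)]
print("foot y_tool span",np.percentile(b[:,1],[.5,99.5]).round(1),"mid",np.percentile(b[:,1],[.5,99.5]).mean().round(1),"far x_tool end",np.percentile(F[:,0],99.7).round(1), "(63 = centred for wide, 48 for tall)")
M=q[(abs(q[...,0]-(float(sys.argv[3]) if len(sys.argv)>3 else 47))<1)&(abs(z-40)>6)&(abs(q[...,1])<25)&(z<37)&(z>0)]
if len(M): print("mouth y span",np.percentile(M[:,1],[1,99]).round(1))
E
python3 m5.py w4.png 549 -167; python3 m6.py 549 -167; python3 st.py
```

```text
8326
foot top [ 561.8 -161.4] [111.2  89.9] 84.9
slot 176 ((551.30224609375, -131.91517639160156), (8.720412254333496, 14.625772476196289), 85.27059936523438)
ring 887 [ 548.7 -159.9] [110.3  63.3] 84.8 median z 40.2
held edge n 695 x at z=0: 39.47 slope deg 0.67 z range [ 20.2 111.7] y [-6.9  4.7]
30 [-6.7  4.4]
60 [-6.7  4.5]
90 [-6.6  4.3]
105 [-6.6  4.6]
foot y_tool span [-33.   29.8] mid -1.6 far x_tool end 61.1 (63 = centred for wide, 48 for tall)
5.9667 [ 548.9 -165.5  195.2] [1.797e+02 1.200e-01 8.483e+01] 11.61 [ 0.5 -0.3 -2.3] [-0.13  0.09 -0.05] q [-22.   4.  92.  -0.  83. -17.]
```

Emit:
carry_out(targets=[{"tx":0,"ty":0,"tz":0,"ax":0,"ay":0,"az":0,"fingers":-1},{"tx":0,"ty":0,"tz":0,"ax":0,"ay":0,"az":0,"fingers":-1},{"tx":0,"ty":0,"tz":0,"ax":0,"ay":0,"az":0,"fingers":-1},{"tx":0,"ty":0,"tz":0,"ax":0,"ay":0,"az":0,"fingers":-1},{"tx":0,"ty":0,"tz":0,"ax":0,"ay":0,"az":0,"fingers":-1}])

```text
time_s: 6.38
ee_pos: [548.2, -165.8, 192.4]
eef_rot: [180.0, 0.0, 84.8]
force: [-0.0, -0.1, -3.3]
finger_gap: 12.2
```

```bash
for i in 1 2 3; do python3 m5.py w4.png 549 -167 >/dev/null; python3 m6.py 549 -167 | grep -v ring; python3 st.py; done
python3 - <<'E'
import cv2; f=cv2.imread("pics/w4.png")[130:310,260:400]; cv2.imwrite("pics/w4c.png",cv2.resize(f,None,fx=4,fy=3,interpolation=0)[:600])
E
```

```text
held edge n 685 x at z=0: 38.96 slope deg 0.66 z range [ 20.5 111.2] y [-6.8  4.8]
30 [-6.5  4.5]
60 [-6.6  4.6]
90 [-6.5  4.5]
105 [-6.4  4.4]
foot y_tool span [-31.6  31.2] mid -0.2 far x_tool end 61.3 (63 = centred for wide, 48 for tall)
6.4833 [ 548.2 -165.8  192.1] [1.7997e+02 4.0000e-02 8.4790e+01] 11.86 [ 0.2 -0.1 -3.4] [-0.08  0.07 -0.  ] q [-22.   4.  93.  -0.  83. -17.]
held edge n 688 x at z=0: 38.96 slope deg 0.68 z range [ 20.5 111.3] y [-6.8  4.7]
30 [-6.5  4.5]
60 [-6.5  4.6]
90 [-6.5  4.4]
105 [-6.4  4.4]
foot y_tool span [-31.5  31.2] mid -0.1 far x_tool end 61.3 (63 = centred for wide, 48 for tall)
6.5833 [ 548.2 -165.8  192. ] [1.7998e+02 4.0000e-02 8.4790e+01] 11.95 [-0.1 -0.3 -3. ] [-0.02  0.1   0.02] q [-22.   4.  93.  -0.  83. -17.]
held edge n 682 x at z=0: 38.99 slope deg 0.68 z range [ 20.6 111.2] y [-6.8  4.7]
30 [-6.6  4.5]
60 [-6.5  4.6]
90 [-6.5  4.4]
105 [-6.3  4.2]
foot y_tool span [-31.5  31.2] mid -0.1 far x_tool end 61.3 (63 = centred for wide, 48 for tall)
6.6833 [ 548.2 -165.8  192. ] [1.7998e+02 4.0000e-02 8.4790e+01] 12.16 [-0.3  0.5 -4.5] [-0.04  0.07 -0.02] q [-22.   4.  93.  -0.  83. -17.]
```

View pics/w4c.png

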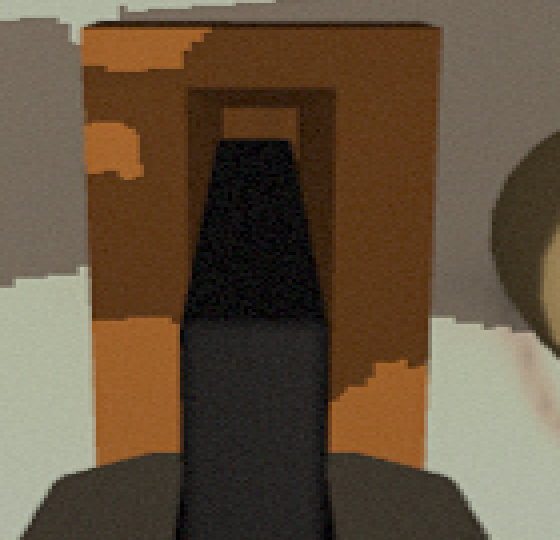

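The crop shows the lower edge inside the mouth outline (mid column 254 against slot mid 260, 4x zoom), which is about 1 mm off. I'll lower it with that correction.

Emit:
carry_out(targets=[{"tx":-0.001,"ty":0.001,"tz":0.01,"ax":0,"ay":0,"az":0,"fingers":-1},{"tx":-0.001,"ty":0.001,"tz":0.02,"ax":0,"ay":0,"az":0,"fingers":-1},{"tx":-0.001,"ty":0.001,"tz":0.03,"ax":0,"ay":0,"az":0,"fingers":-1},{"tx":-0.001,"ty":0.001,"tz":0.036,"ax":0,"ay":0,"az":0,"fingers":-1},{"tx":-0.001,"ty":0.001,"tz":0.04,"ax":0,"ay":0,"az":0,"fingers":-1}])

```text
time_s: 7.1
ee_pos: [548.1, -166.4, 149.8]
eef_rot: [-179.9, -0.0, 84.8]
force: [0.4, -0.5, -3.9]
finger_gap: 11.6
```

Emit:
carry_out(targets=[{"tx":0,"ty":0,"tz":0.004,"ax":0,"ay":0,"az":0,"fingers":-1},{"tx":0,"ty":0,"tz":0.008,"ax":0,"ay":0,"az":0,"fingers":-1},{"tx":0,"ty":0,"tz":0.012,"ax":0,"ay":0,"az":0,"fingers":-1},{"tx":0,"ty":0,"tz":0.016,"ax":0,"ay":0,"az":0,"fingers":-1},{"tx":0,"ty":0,"tz":0.018,"ax":0,"ay":0,"az":0,"fingers":-1}])

```text
time_s: 7.52
ee_pos: [549.1, -166.8, 133.7]
eef_rot: [180.0, 0.0, 84.8]
force: [0.2, 1.1, -4.4]
finger_gap: 11.9
```

```bash
python3 st.py
```

```text
7.5167 [ 549.1 -166.8  133.7] [1.7998e+02 4.0000e-02 8.4790e+01] 11.85 [ 0.2  1.1 -4.4] [-0.05  0.12  0.04] q [-22.   7.  96.  -0.  77. -17.]
```

Emit:
carry_out(targets=[{"tx":0,"ty":0,"tz":0.003,"ax":0,"ay":0,"az":0,"fingers":-1},{"tx":0,"ty":0,"tz":0.006,"ax":0,"ay":0,"az":0,"fingers":-1},{"tx":0,"ty":0,"tz":0.009,"ax":0,"ay":0,"az":0,"fingers":-1},{"tx":0,"ty":0,"tz":0.011,"ax":0,"ay":0,"az":0,"fingers":-1},{"tx":0,"ty":0,"tz":0.012,"ax":0,"ay":0,"az":0,"fingers":-1}])

```text
time_s: 7.93
ee_pos: [549.0, -166.8, 121.7]
eef_rot: [180.0, 0.0, 84.8]
force: [0.3, -0.1, -4.5]
finger_gap: 11.9
```

Emit:
carry_out(targets=[{"tx":0,"ty":0,"tz":0.0007,"ax":0,"ay":0,"az":0,"fingers":-1},{"tx":0,"ty":0,"tz":0.0014,"ax":0,"ay":0,"az":0,"fingers":-1},{"tx":0,"ty":0,"tz":0.002,"ax":0,"ay":0,"az":0,"fingers":-1},{"tx":0,"ty":0,"tz":0.002,"ax":0,"ay":0,"az":0,"fingers":-1}])

```text
time_s: 8.27
ee_pos: [549.2, -166.9, 120.2]
eef_rot: [180.0, 0.0, 84.8]
force: [-0.3, -0.8, -4.0]
finger_gap: 11.8
```

Not on the floor yet; I'll keep going 1 mm at a time.

Emit:
carry_out(targets=[{"tx":0,"ty":0,"tz":0.001,"ax":0,"ay":0,"az":0,"fingers":-1},{"tx":0,"ty":0,"tz":0.001,"ax":0,"ay":0,"az":0,"fingers":-1},{"tx":0,"ty":0,"tz":0.0015,"ax":0,"ay":0,"az":0,"fingers":-1},{"tx":0,"ty":0,"tz":0.0015,"ax":0,"ay":0,"az":0,"fingers":-1}])

```text
time_s: 8.6
ee_pos: [549.6, -166.9, 120.0]
eef_rot: [179.9, 0.1, 84.8]
force: [-2.5, 2.6, 6.4]
finger_gap: 11.5
```

Emit:
carry_out(targets=[{"tx":0,"ty":0,"tz":0.001,"ax":0,"ay":0,"az":0,"fingers":-1},{"tx":0,"ty":0,"tz":0.001,"ax":0,"ay":0,"az":0,"fingers":-1},{"tx":0,"ty":0,"tz":0.001,"ax":0,"ay":0,"az":0,"fingers":-1}])

```text
time_s: 8.85
ee_pos: [549.8, -166.9, 119.9]
eef_rot: [179.9, 0.1, 84.8]
force: [-5.4, 4.3, 13.1]
finger_gap: 11.8
```

Contact came at the expected height, so the plaque is home. Next: release, retreat upwards and plan the move to the tall bin.

Emit:
carry_out(targets=[{"tx":0,"ty":0,"tz":-0.001,"ax":0,"ay":0,"az":0,"fingers":-1},{"tx":0,"ty":0,"tz":-0.001,"ax":0,"ay":0,"az":0,"fingers":-0.4},{"tx":0,"ty":0,"tz":-0.001,"ax":0,"ay":0,"az":0,"fingers":0},{"tx":0,"ty":0,"tz":-0.001,"ax":0,"ay":0,"az":0,"fingers":0},{"tx":0,"ty":0,"tz":-0.001,"ax":0,"ay":0,"az":0,"fingers":0}])

```text
time_s: 9.27
ee_pos: [549.3, -167.0, 118.6]
eef_rot: [180.0, 0.0, 84.8]
force: [-0.4, 0.6, -0.2]
finger_gap: 33.5
```

Emit:
carry_out(targets=[{"tx":0,"ty":0,"tz":-0.001,"ax":0,"ay":0,"az":0,"fingers":0},{"tx":0,"ty":0,"tz":-0.01,"ax":0,"ay":0,"az":0,"fingers":0},{"tx":0,"ty":0,"tz":-0.04,"ax":0,"ay":0,"az":0,"fingers":0},{"tx":0,"ty":0,"tz":-0.075,"ax":0,"ay":0,"az":0,"fingers":0},{"tx":0,"ty":0,"tz":-0.11,"ax":0,"ay":0,"az":0,"fingers":1}])

```text
time_s: 9.68
ee_pos: [548.5, -166.5, 229.8]
eef_rot: [-179.9, 0.0, 84.8]
force: [1.0, 0.0, 0.2]
finger_gap: 49.7
```

```bash
python3 st.py; python3 - <<'E'
from h import *
R=tool(-8,38); z=R.as_matrix()[:,2]; P=np.array([460.5,-344,143.5])-90*z
plan([(P+[0,0,20],R,2),(P,R,1)])
E
python3 m5.py w5.png 549 -167
```

```text
9.6833 [ 548.5 -166.5  229.8] [-1.7994e+02  2.0000e-02  8.4790e+01] 49.74 [1.  0.  0.2] [-0.08  0.07 -0.02] q [-22.   3.  90.  -0.  87. -17.]
t [-0.091  -0.0634 -0.0022] a [-19.02  -0.45   1.35] -> [ 477. -251.  232.]
t [-0.0925 -0.0572 -0.0217] a [-19.02  -0.45   1.35] -> [ 406. -336.  234.]
t [-0.     -0.0123  0.0158] a [0. 0. 0.] -> [ 406. -336.  214.]
8225
foot top [ 561.1 -168.9] [126.3  90. ] 84.8
slot 43 ((551.6572875976562, -130.89559936523438), (14.964899063110352, 9.164307594299316), 0.18521782755851746)
```

View pics/w5.png

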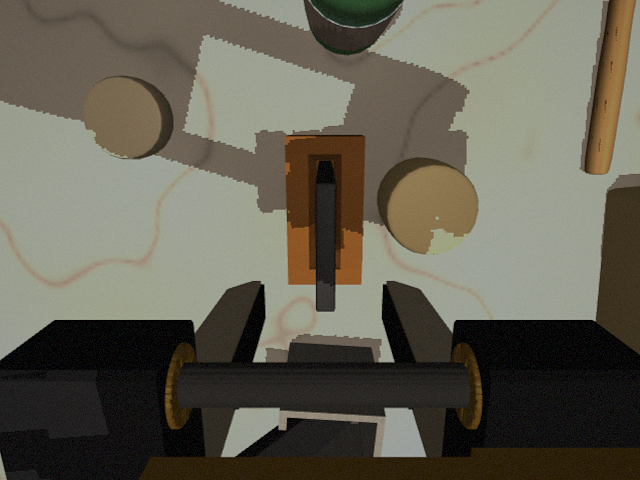

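The wide plaque stands upright in its slot (columns 315–335, rows 160–310). On to the tall bin.

Emit:
carry_out(targets=[{"tx":-0.03,"ty":-0.021,"tz":-0.001,"ax":-6.3,"ay":-0.1,"az":0.4,"fingers":1},{"tx":-0.06,"ty":-0.042,"tz":-0.002,"ax":-12.6,"ay":-0.3,"az":0.9,"fingers":1},{"tx":-0.091,"ty":-0.063,"tz":-0.002,"ax":-19,"ay":-0.4,"az":1.4,"fingers":1},{"tx":-0.091,"ty":-0.063,"tz":-0.002,"ax":-19,"ay":-0.4,"az":1.4,"fingers":1}])

```text
time_s: 10.07
ee_pos: [469.2, -256.2, 225.9]
eef_rot: [161.0, 0.2, 82.7]
force: [-1.0, 0.6, -2.3]
finger_gap: 78.9
```

Emit:
carry_out(targets=[{"tx":-0.03,"ty":-0.019,"tz":-0.007,"ax":-6.3,"ay":-0.1,"az":0.4,"fingers":1},{"tx":-0.06,"ty":-0.038,"tz":-0.014,"ax":-12.6,"ay":-0.3,"az":0.9,"fingers":1},{"tx":-0.0925,"ty":-0.057,"tz":-0.022,"ax":-19,"ay":-0.4,"az":1.4,"fingers":1},{"tx":-0.0925,"ty":-0.069,"tz":-0.006,"ax":-19,"ay":-0.4,"az":1.4,"fingers":1},{"tx":-0.0925,"ty":-0.069,"tz":-0.006,"ax":-19,"ay":-0.4,"az":1.4,"fingers":1}])

```text
time_s: 10.48
ee_pos: [396.8, -336.7, 210.2]
eef_rot: [142.0, -0.3, 81.6]
force: [-0.2, 1.0, -0.8]
finger_gap: 92.8
```

Emit:
carry_out(targets=[{"tx":0,"ty":0,"tz":0,"ax":0,"ay":0,"az":0,"fingers":1},{"tx":0,"ty":0,"tz":0,"ax":0,"ay":0,"az":0,"fingers":1},{"tx":0,"ty":0,"tz":0,"ax":0,"ay":0,"az":0,"fingers":1},{"tx":0,"ty":0,"tz":0,"ax":0,"ay":0,"az":0,"fingers":1},{"tx":0,"ty":0,"tz":0,"ax":0,"ay":0,"az":0,"fingers":1}])

```text
time_s: 10.9
ee_pos: [401.9, -335.3, 215.3]
eef_rot: [141.9, -0.1, 82.1]
force: [0.1, 0.4, 0.2]
finger_gap: 93.0
```

```bash
python3 st.py; python3 m4.py 90 mask2.png 2>/dev/null; python3 m5.py w6.png 549 -167 >/dev/null; python3 - <<'E'
from h import *
w=cloud(s:=arm.snapshot("wrist"),s["hand_eye"])
m=(abs(w[...,1])<40)&(abs(w[...,0])<60)&(w[...,2]>70)&(w[...,2]<115)
v,u=np.nonzero(m); print(len(u),u.min(),u.max(),v.min(),v.max())
E
```

```text
10.9 [ 401.9 -335.3  215.3] [ 1.4194e+02 -6.0000e-02  8.2090e+01] 92.97 [0.1 0.4 0.2] [-0.04  0.39  0.04] q [-68. -31. 129.  36.  66. -70.]
n 1494 bbox [ 320  208   21   79 1494]
end face centre in tool x,y [-2.2  3.1] size [49.7 12. ] ang 1.0 z pct [92.1 93.3 94.6]
x [-26.   22.5] y [-2.9  9.2]
1613 321 341 203 286
```

Emit:
carry_out(targets=[{"tx":-0.002,"ty":0.003,"tz":0.03,"ax":0,"ay":0,"az":0,"fingers":1},{"tx":-0.002,"ty":0.003,"tz":0.06,"ax":0,"ay":0,"az":0,"fingers":1},{"tx":-0.002,"ty":0.003,"tz":0.09,"ax":0,"ay":0,"az":0,"fingers":1},{"tx":-0.002,"ty":0.003,"tz":0.11,"ax":0,"ay":0,"az":0,"fingers":1},{"tx":-0.002,"ty":0.003,"tz":0.12,"ax":0,"ay":0,"az":0,"fingers":0}])

```text
time_s: 11.47
ee_pos: [476.6, -346.7, 118.5]
eef_rot: [142.1, -0.3, 82.0]
force: [0.3, 0.6, 0.6]
finger_gap: 89.8
```

Emit:
carry_out(targets=[{"tx":0,"ty":0,"tz":0,"ax":0,"ay":0,"az":0,"fingers":-0.5},{"tx":0,"ty":0,"tz":0,"ax":0,"ay":0,"az":0,"fingers":-1},{"tx":0,"ty":0,"tz":0,"ax":0,"ay":0,"az":0,"fingers":-1},{"tx":0,"ty":0,"tz":0,"ax":0,"ay":0,"az":0,"fingers":-1},{"tx":0,"ty":0,"tz":0,"ax":0,"ay":0,"az":0,"fingers":-1}])

```text
time_s: 11.88
ee_pos: [476.0, -349.1, 122.9]
eef_rot: [141.9, -0.0, 81.9]
force: [0.1, -0.5, 0.2]
finger_gap: 57.6
```

Emit:
carry_out(targets=[{"tx":0,"ty":0,"tz":0,"ax":0,"ay":0,"az":0,"fingers":-1},{"tx":0,"ty":0,"tz":0,"ax":0,"ay":0,"az":0,"fingers":-1},{"tx":0,"ty":0,"tz":0,"ax":0,"ay":0,"az":0,"fingers":-1},{"tx":0,"ty":0,"tz":0,"ax":0,"ay":0,"az":0,"fingers":-1},{"tx":0,"ty":0,"tz":0,"ax":0,"ay":0,"az":0,"fingers":-1}])

```text
time_s: 12.3
ee_pos: [476.0, -348.4, 121.6]
eef_rot: [142.0, -0.1, 81.9]
force: [0.2, 0.5, 0.3]
finger_gap: 24.0
```

Emit:
carry_out(targets=[{"tx":0,"ty":0,"tz":0,"ax":0,"ay":0,"az":0,"fingers":-1},{"tx":0,"ty":0,"tz":0,"ax":0,"ay":0,"az":0,"fingers":-1},{"tx":0,"ty":0,"tz":0,"ax":0,"ay":0,"az":0,"fingers":-1}])

```text
time_s: 12.55
ee_pos: [477.1, -348.8, 123.0]
eef_rot: [141.8, -0.1, 81.9]
force: [5.7, 0.4, 3.6]
finger_gap: 11.9
```

```bash
python3 st.py; python3 - <<'E'
from h import *
p,r=now(); z=r.as_matrix()[:,2]
a=p-110*z; b=a+[0,5,70]
plan([(a,r,1),(b,tool(-8,20),1),([430,-300,330],tool(-8,0),1),([430,-90,330],tool(-8,0),1),([430,110,330],tool(-7,0),1)])
E
```

```text
12.55 [ 477.1 -348.8  123. ] [ 1.4181e+02 -9.0000e-02  8.1920e+01] 11.95 [5.7 0.4 3.6] [ 0.1  -0.77  0.12] q [-59. -14. 126.  40.  49. -72.]
t [-0.   -0.   -0.11] a [0. 0. 0.] -> [ 410. -339.  209.]
t [ 0.0051  0.0427 -0.0554] a [18.19 -0.04 -0.11] -> [ 410. -334.  279.]
t [ 0.0369  0.0316 -0.0422] a [20. -0. -0.] -> [ 430. -300.  330.]
t [ 0.208  -0.0292 -0.    ] a [-0.  0. -0.] -> [430. -90. 330.]
t [ 0.1981 -0.0278  0.    ] a [-0. -0. -1.] -> [430. 110. 330.]
```

Emit:
carry_out(targets=[{"tx":0,"ty":0,"tz":-0.015,"ax":0,"ay":0,"az":0,"fingers":-1},{"tx":0,"ty":0,"tz":-0.04,"ax":0,"ay":0,"az":0,"fingers":-1},{"tx":0,"ty":0,"tz":-0.065,"ax":0,"ay":0,"az":0,"fingers":-1},{"tx":0,"ty":0,"tz":-0.09,"ax":0,"ay":0,"az":0,"fingers":-1},{"tx":0,"ty":0,"tz":-0.11,"ax":0,"ay":0,"az":0,"fingers":-1}])

```text
time_s: 12.97
ee_pos: [408.5, -338.9, 209.9]
eef_rot: [141.9, -0.1, 82.0]
force: [-0.6, -0.5, -2.2]
finger_gap: 11.6
```

Emit:
carry_out(targets=[{"tx":0.001,"ty":0.012,"tz":-0.016,"ax":1,"ay":0,"az":0,"fingers":-1},{"tx":0.002,"ty":0.022,"tz":-0.029,"ax":6,"ay":0,"az":0,"fingers":-1},{"tx":0.004,"ty":0.033,"tz":-0.043,"ax":12,"ay":0,"az":0,"fingers":-1},{"tx":0.005,"ty":0.043,"tz":-0.055,"ax":18,"ay":0,"az":-0.1,"fingers":-1}])

```text
time_s: 13.3
ee_pos: [408.4, -334.8, 279.4]
eef_rot: [160.2, 0.1, 81.8]
force: [1.1, 0.7, -2.3]
finger_gap: 11.6
```

Emit:
carry_out(targets=[{"tx":0.012,"ty":0.01,"tz":-0.014,"ax":6.5,"ay":0,"az":0,"fingers":-1},{"tx":0.024,"ty":0.021,"tz":-0.028,"ax":13,"ay":0,"az":0,"fingers":-1},{"tx":0.037,"ty":0.032,"tz":-0.042,"ax":20,"ay":0,"az":0,"fingers":-1},{"tx":0.037,"ty":0.032,"tz":-0.042,"ax":20,"ay":0,"az":0,"fingers":-1}])

```text
time_s: 13.63
ee_pos: [434.2, -298.1, 329.2]
eef_rot: [-179.6, -0.1, 82.3]
force: [0.7, 0.7, -3.6]
finger_gap: 11.2
```

```bash
python3 st.py; python3 - <<'E'
from h import *
plan([([430,-90,330],tool(-8,0),1),([430,90,330],tool(-7,0),1)])
E
```

```text
13.6333 [ 434.2 -298.1  329.2] [-1.7964e+02 -1.4000e-01  8.2280e+01] 11.18 [ 0.7  0.7 -3.6] [-0.    0.05  0.  ] q [-40.  -5.  87.  -0.  98. -32.]
t [ 2.056e-01 -3.210e-02 -1.000e-04] a [-0.36 -0.14  0.28] -> [430. -90. 330.]
t [ 0.1782 -0.0251  0.    ] a [ 0. -0. -1.] -> [430.  90. 330.]
```

Emit:
carry_out(targets=[{"tx":0.04,"ty":-0.006,"tz":0,"ax":0,"ay":0,"az":0,"fingers":-1},{"tx":0.08,"ty":-0.012,"tz":0,"ax":0,"ay":0,"az":0,"fingers":-1},{"tx":0.12,"ty":-0.019,"tz":0,"ax":0,"ay":0,"az":0,"fingers":-1},{"tx":0.16,"ty":-0.025,"tz":0,"ax":0,"ay":0,"az":0,"fingers":-1},{"tx":0.2,"ty":-0.031,"tz":0,"ax":0,"ay":0,"az":0,"fingers":-1}])

```text
time_s: 14.05
ee_pos: [426.4, -95.8, 327.5]
eef_rot: [180.0, -0.1, 82.0]
force: [0.8, -0.2, -3.1]
finger_gap: 11.7
```

Emit:
carry_out(targets=[{"tx":0.04,"ty":-0.006,"tz":0,"ax":0,"ay":0,"az":-0.2,"fingers":-1},{"tx":0.08,"ty":-0.012,"tz":0,"ax":0,"ay":0,"az":-0.4,"fingers":-1},{"tx":0.12,"ty":-0.018,"tz":0,"ax":0,"ay":0,"az":-0.6,"fingers":-1},{"tx":0.155,"ty":-0.022,"tz":0,"ax":0,"ay":0,"az":-0.8,"fingers":-1},{"tx":0.178,"ty":-0.025,"tz":0,"ax":0,"ay":0,"az":-1,"fingers":-1}])

```text
time_s: 14.47
ee_pos: [426.3, 85.3, 328.0]
eef_rot: [180.0, -0.2, 83.1]
force: [-0.3, 0.3, -2.7]
finger_gap: 11.6
```

Emit:
carry_out(targets=[{"tx":0,"ty":0,"tz":0,"ax":0,"ay":0,"az":0,"fingers":-1},{"tx":0,"ty":0,"tz":0,"ax":0,"ay":0,"az":0,"fingers":-1},{"tx":0,"ty":0,"tz":0,"ax":0,"ay":0,"az":0,"fingers":-1},{"tx":0,"ty":0,"tz":0,"ax":0,"ay":0,"az":0,"fingers":-1},{"tx":0,"ty":0,"tz":0,"ax":0,"ay":0,"az":0,"fingers":-1}])

```text
time_s: 14.88
ee_pos: [427.2, 81.2, 328.6]
eef_rot: [180.0, -0.1, 82.9]
force: [0.2, 0.1, -3.6]
finger_gap: 11.7
```

```bash
python3 st.py; python3 m5.py w7.png 549 142; python3 m6.py 549 142
```

```text
14.8833 [427.2  81.2 328.6] [ 1.7996e+02 -6.0000e-02  8.2920e+01] 11.69 [ 0.2  0.1 -3.6] [-0.1   0.11  0.03] q [  4. -20. 100.   0.  99.  11.]
5127
foot top [564.5 155.6] [96.1 94.1] 82.1
slot 706 ((555.9689331054688, 138.09739685058594), (92.92350769042969, 27.778955459594727), 79.7618637084961)
ring 347 [549.2 157.9] [95.1 63.6] 82.4 median z 40.1
ring 209 [550.4 157.3] [69.4 33.1] 81.6 median z 40.1
held edge n 945 x at z=0: 24.31 slope deg -1.28 z range [ 20.5 142.7] y [-6.9  4.7]
30 [-6.5  4.5]
60 [-6.7  4.5]
90 [-6.6  4.4]
105 [-6.9  4.3]
foot y_tool span [ 80.1 142.9] mid 111.5 far x_tool end 137.9 (63 = centred for wide, 48 for tall)
mouth y span [-23.5  24. ]
```

View pics/w7.png

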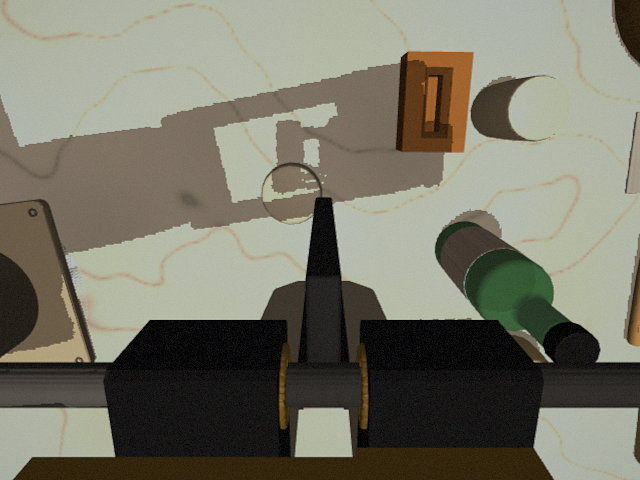

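The wrist view shows the tall foot at (435,102) with its slot clear, and the goat log beside it at (540,107). The held plaque is tilted about 1.3° in its own plane, so I'll correct that while moving above the foot.

```bash
python3 - <<'E'
from h import *
plan([([550.2,158.5,212],tool(-7.6,0)*Ro.from_rotvec([0,1.5,0],degrees=True),1)])
E
```

```text
t [0.0915 0.1124 0.117 ] a [0.04 1.44 0.52] -> [550. 158. 212.]
```

Emit:
carry_out(targets=[{"tx":0.018,"ty":0.022,"tz":0.023,"ax":0,"ay":0.3,"az":0.1,"fingers":-1},{"tx":0.037,"ty":0.045,"tz":0.047,"ax":0,"ay":0.6,"az":0.2,"fingers":-1},{"tx":0.056,"ty":0.068,"tz":0.071,"ax":0,"ay":0.9,"az":0.3,"fingers":-1},{"tx":0.075,"ty":0.09,"tz":0.095,"ax":0,"ay":1.2,"az":0.4,"fingers":-1},{"tx":0.0915,"ty":0.1125,"tz":0.117,"ax":0,"ay":1.4,"az":0.5,"fingers":-1}])

```text
time_s: 15.4
ee_pos: [551.0, 159.9, 210.3]
eef_rot: [180.0, -1.5, 82.5]
force: [-0.2, 0.4, -2.4]
finger_gap: 12.0
```

Emit:
carry_out(targets=[{"tx":0,"ty":0,"tz":0,"ax":0,"ay":0,"az":0,"fingers":-1},{"tx":0,"ty":0,"tz":0,"ax":0,"ay":0,"az":0,"fingers":-1},{"tx":0,"ty":0,"tz":0,"ax":0,"ay":0,"az":0,"fingers":-1},{"tx":0,"ty":0,"tz":0,"ax":0,"ay":0,"az":0,"fingers":-1},{"tx":0,"ty":0,"tz":0,"ax":0,"ay":0,"az":0,"fingers":-1}])

```text
time_s: 15.82
ee_pos: [550.6, 159.2, 214.5]
eef_rot: [179.8, -1.5, 82.5]
force: [0.8, -0.2, -2.4]
finger_gap: 11.5
```

Emit:
carry_out(targets=[{"tx":0,"ty":0,"tz":0,"ax":0,"ay":0,"az":0,"fingers":-1},{"tx":0,"ty":0,"tz":0,"ax":0,"ay":0,"az":0,"fingers":-1},{"tx":0,"ty":0,"tz":0,"ax":0,"ay":0,"az":0,"fingers":-1}])

```text
time_s: 16.07
ee_pos: [550.1, 159.5, 213.0]
eef_rot: [179.9, -1.5, 82.5]
force: [0.0, -0.2, -3.4]
finger_gap: 11.8
```

```bash
python3 m5.py w8.png 549 158 >/dev/null; python3 m6.py 549 158 33;python3 st.py
python3 - <<'E'
import cv2; f=cv2.imread("pics/w8.png")[130:310,260:400]; cv2.imwrite("pics/w8c.png",cv2.resize(f,None,fx=4,fy=3,interpolation=0)[:600])
E
```

```text
ring 709 [549.7 158. ] [95.5 63.3] 82.3 median z 40.2
held edge n 938 x at z=0: 24.45 slope deg -1.26 z range [ 20.2 142.2] y [-6.7  5. ]
30 [-6.6  4.7]
60 [-6.4  4.7]
90 [-6.4  4.6]
105 [-6.6  4.6]
foot y_tool span [-31.5  31.2] mid -0.1 far x_tool end 41.6 (63 = centred for wide, 48 for tall)
16.1667 [550.  159.5 212.5] [179.92  -1.47  82.52] 11.98 [-0.1  0.5 -2.4] [-0.08  0.07 -0.04] q [10.  3. 92.  1. 85. 18.]
```

View pics/w8c.png

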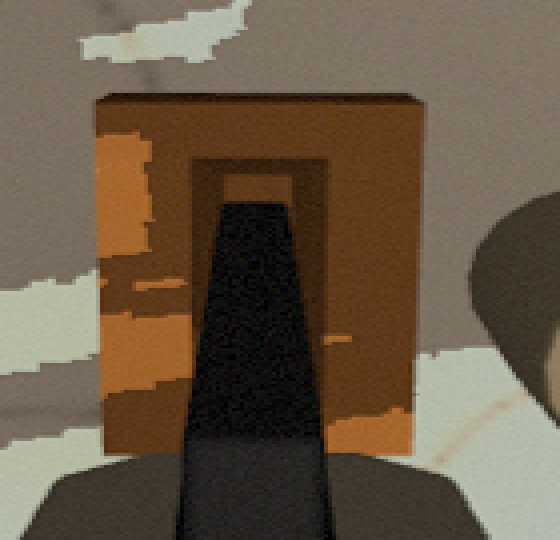

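The crop shows the lower edge inside the mouth (mid column 256 against slot mid 258, 4x). I'll descend along world vertical, correcting −1.5 mm in x and +0.8 mm in y.

Emit:
carry_out(targets=[{"tx":-0.0017,"ty":0.0008,"tz":0.008,"ax":0,"ay":0,"az":0,"fingers":-1},{"tx":-0.002,"ty":0.0008,"tz":0.016,"ax":0,"ay":0,"az":0,"fingers":-1},{"tx":-0.002,"ty":0.0008,"tz":0.024,"ax":0,"ay":0,"az":0,"fingers":-1},{"tx":-0.0023,"ty":0.0008,"tz":0.03,"ax":0,"ay":0,"az":0,"fingers":-1},{"tx":-0.0024,"ty":0.0008,"tz":0.035,"ax":0,"ay":0,"az":0,"fingers":-1}])

```text
time_s: 16.58
ee_pos: [549.9, 157.9, 175.2]
eef_rot: [-179.9, -1.4, 82.5]
force: [-0.5, -0.1, -2.1]
finger_gap: 11.6
```

Emit:
carry_out(targets=[{"tx":-0.0001,"ty":0,"tz":0.004,"ax":0,"ay":0,"az":0,"fingers":-1},{"tx":-0.0002,"ty":0,"tz":0.007,"ax":0,"ay":0,"az":0,"fingers":-1},{"tx":-0.0002,"ty":0,"tz":0.01,"ax":0,"ay":0,"az":0,"fingers":-1},{"tx":-0.0003,"ty":0,"tz":0.013,"ax":0,"ay":0,"az":0,"fingers":-1},{"tx":-0.0003,"ty":0,"tz":0.013,"ax":0,"ay":0,"az":0,"fingers":-1}])

```text
time_s: 17.0
ee_pos: [550.4, 158.0, 163.4]
eef_rot: [-180.0, -1.4, 82.5]
force: [0.5, 0.5, -2.8]
finger_gap: 12.1
```

```bash
python3 st.py
```

```text
17.0 [550.4 158.  163.4] [-180.     -1.45   82.53] 12.11 [ 0.5  0.5 -2.8] [-0.14  0.1   0.01] q [10.  5. 95.  1. 80. 17.]
```

Emit:
carry_out(targets=[{"tx":-0.0001,"ty":0,"tz":0.003,"ax":0,"ay":0,"az":0,"fingers":-1},{"tx":-0.0002,"ty":0,"tz":0.006,"ax":0,"ay":0,"az":0,"fingers":-1},{"tx":-0.0002,"ty":0,"tz":0.009,"ax":0,"ay":0,"az":0,"fingers":-1},{"tx":-0.0003,"ty":0,"tz":0.011,"ax":0,"ay":0,"az":0,"fingers":-1},{"tx":-0.0003,"ty":0,"tz":0.012,"ax":0,"ay":0,"az":0,"fingers":-1}])

```text
time_s: 17.42
ee_pos: [550.4, 158.0, 151.4]
eef_rot: [180.0, -1.4, 82.5]
force: [-0.6, 0.2, -2.4]
finger_gap: 12.0
```

Emit:
carry_out(targets=[{"tx":0,"ty":0,"tz":0.001,"ax":0,"ay":0,"az":0,"fingers":-1},{"tx":0,"ty":0,"tz":0.001,"ax":0,"ay":0,"az":0,"fingers":-1},{"tx":0,"ty":0,"tz":0.0015,"ax":0,"ay":0,"az":0,"fingers":-1},{"tx":0,"ty":0,"tz":0.0015,"ax":0,"ay":0,"az":0,"fingers":-1}])

```text
time_s: 17.75
ee_pos: [550.7, 158.1, 150.5]
eef_rot: [180.0, -1.5, 82.5]
force: [-0.1, 0.8, -1.9]
finger_gap: 11.6
```

Emit:
carry_out(targets=[{"tx":0,"ty":0,"tz":0.001,"ax":0,"ay":0,"az":0,"fingers":-1},{"tx":0,"ty":0,"tz":0.001,"ax":0,"ay":0,"az":0,"fingers":-1},{"tx":0,"ty":0,"tz":0.001,"ax":0,"ay":0,"az":0,"fingers":-1}])

```text
time_s: 18.0
ee_pos: [551.0, 158.2, 150.0]
eef_rot: [179.9, -1.5, 82.5]
force: [-0.1, -0.3, 1.4]
finger_gap: 11.6
```

Contact is beginning at about 150; I'll press slightly more, then release and retreat.

Emit:
carry_out(targets=[{"tx":0,"ty":0,"tz":0.001,"ax":0,"ay":0,"az":0,"fingers":-1},{"tx":0,"ty":0,"tz":0.0015,"ax":0,"ay":0,"az":0,"fingers":-1},{"tx":0,"ty":0,"tz":0.0015,"ax":0,"ay":0,"az":0,"fingers":-1},{"tx":0,"ty":0,"tz":0.0015,"ax":0,"ay":0,"az":0,"fingers":-1}])

```text
time_s: 18.33
ee_pos: [551.3, 158.4, 150.0]
eef_rot: [179.9, -1.5, 82.5]
force: [-3.8, -0.2, 11.2]
finger_gap: 11.9
```

Emit:
carry_out(targets=[{"tx":0,"ty":0,"tz":-0.001,"ax":0,"ay":0,"az":0,"fingers":-1},{"tx":0,"ty":0,"tz":-0.001,"ax":0,"ay":0,"az":0,"fingers":-0.4},{"tx":0,"ty":0,"tz":-0.001,"ax":0,"ay":0,"az":0,"fingers":0},{"tx":0,"ty":0,"tz":-0.001,"ax":0,"ay":0,"az":0,"fingers":0},{"tx":0,"ty":0,"tz":-0.001,"ax":0,"ay":0,"az":0,"fingers":0}])

```text
time_s: 18.75
ee_pos: [550.6, 158.1, 148.7]
eef_rot: [180.0, -1.5, 82.5]
force: [-0.5, 0.1, 0.4]
finger_gap: 33.8
```

Emit:
carry_out(targets=[{"tx":0,"ty":0,"tz":-0.001,"ax":0,"ay":0,"az":0,"fingers":0},{"tx":0,"ty":0,"tz":-0.01,"ax":0,"ay":0,"az":0,"fingers":0},{"tx":0,"ty":0,"tz":-0.04,"ax":0,"ay":0,"az":0,"fingers":0},{"tx":0,"ty":0,"tz":-0.075,"ax":0,"ay":0,"az":0,"fingers":0},{"tx":0,"ty":0,"tz":-0.11,"ax":0,"ay":0,"az":0,"fingers":0}])

```text
time_s: 19.17
ee_pos: [549.5, 155.2, 260.1]
eef_rot: [-179.9, -1.4, 82.5]
force: [0.5, 0.5, 0.2]
finger_gap: 45.9
```

Emit:
carry_out(targets=[{"tx":0,"ty":-0.04,"tz":0,"ax":0,"ay":0,"az":0,"fingers":0},{"tx":0,"ty":-0.08,"tz":0,"ax":0,"ay":0,"az":0,"fingers":0},{"tx":0,"ty":-0.12,"tz":0,"ax":0,"ay":0,"az":0,"fingers":0},{"tx":0,"ty":-0.15,"tz":0,"ax":0,"ay":0,"az":0,"fingers":0},{"tx":0,"ty":-0.15,"tz":0,"ax":0,"ay":0,"az":0,"fingers":0}])

```text
time_s: 19.58
ee_pos: [397.6, 175.6, 259.6]
eef_rot: [180.0, -1.5, 82.6]
force: [-0.5, 0.3, -0.3]
finger_gap: 46.3
```

```bash
python3 st.py; cat > fin.py <<'E'
from h import *
S={n:arm.snapshot(n) for n in("top","scene")}
for n,s in S.items():
    w=cloud(s); cv2.imwrite(f"pics/{n}_fin.png",s["frame"][...,::-1]); z=w[...,2]
    for nm,c,h,yaw in(("wide",(548,-167),146,-5.2),("tall",(549.5,158),176,-7.6)):
        m=(abs(w[...,0]-c[0])<35)&(abs(w[...,1]-c[1])<60)&(z>60)&(z<h+10); p=w[m]; t=p[p[:,2]>h-6]
        r=cv2.minAreaRect(t[:,:2].astype(np.float32)); print(n,nm,"top z",np.percentile(t[:,2],[50,98]).round(1),"expect",h,"centre",np.round(r[0],1),np.round(r[1],1),round(r[2],1),len(t))
    m=((z>15)&(w[...,0]>250)&(w[...,0]<720)&(abs(w[...,1])<250)).astype(np.uint8)
    k,l,st,_=cv2.connectedComponentsWithStats(m)
    for i in range(1,k):
        if st[i,4]<80: continue
        p=w[l==i]; top=np.percentile(p[:,2],97); q=p[p[:,2]>top-6]; c,rad=cv2.minEnclosingCircle(q[:,:2].astype(np.float32))
        print(" obj top",top.round(1),"circ",np.round(c,1),round(rad,1))
E
python3 fin.py
```

```text
19.5833 [397.6 175.6 259.6] [179.99  -1.5   82.63] 46.34 [-0.5  0.3 -0.3] [-0.1   0.12  0.04] q [ 16. -20. 108.   1.  92.  23.]
top wide top z [145.  149.1] expect 146 centre [ 548.9 -165.7] [79.5 12.8] 84.2 209
top tall top z [174.8 178.7] expect 176 centre [550.8 159.1] [50.  11.9] 82.5 137
 obj top 64.7 circ [ 632.2 -167.5] 36.4
 obj top 102.3 circ [623.1 141.5] 27.6
 obj top 240.4 circ [581.2  -8.9] 15.1
 obj top 674.8 circ [344.2 152.7] 100.2
 obj top 146.6 circ [ 549.6 -165.2] 39.3
 obj top 32.6 circ [391.8 -75.7] 32.7
 obj top 33.0 circ [391.   81.8] 32.3
scene wide top z [144.8 148.2] expect 146 centre [ 551.8 -165.1] [80. 17.] 83.7 289
scene tall top z [175.1 178.1] expect 176 centre [554.7 159.5] [50.6 15.7] 83.3 147
 obj top 497.8 circ [413.3 164.4] 38.0
 obj top 174.5 circ [554.3 159.6] 26.4
 obj top 239.5 circ [584.1  -9.2] 15.9
 obj top 32.9 circ [395.2 -75.8] 34.2
 obj top 145.0 circ [ 550.2 -164.9] 40.1
```

View pics/scene_fin.png

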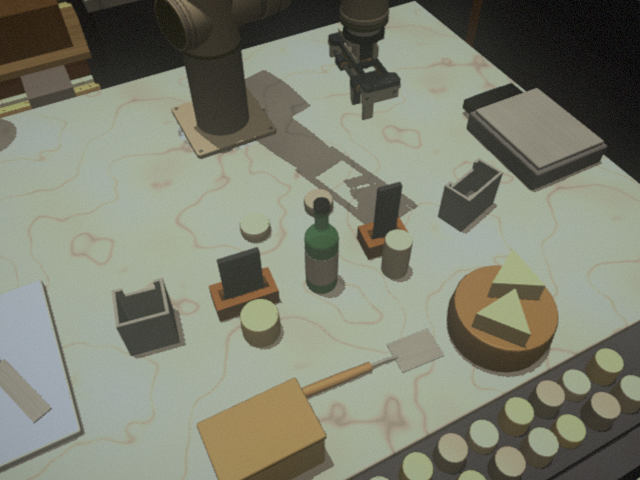

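Both plaques stand upright in their feet (wide at (242,280), tall at (385,215)). Both bins are empty, the bystanders haven't moved and the arm is clear. Handing in.

```bash
python3 -c "
from cell import arm; print(arm.sign_off())"
```

```text
the job is handed in; nothing more can be done
None
```

Both plaques are standing upright in their own feet, and I handed the job in at about 20 s. I took each one by its top end, drew it out along its lean, set it upright, lowered it until it touched the slot floor (about 11–13 N upward), and let go.

Last checks, from the top and scene cameras:

- **Height:** the tops read 145 mm (wide, 146 expected) and 175 mm (tall, 176 expected), so both are fully home.
- **Position:** the top camera puts the tops within about 2–3 mm of the measured slot centres. The scene camera reads 3–4 mm further out in x than the top camera. It showed about the same offset on most objects before anything was moved, so I took that as calibration error.
- **Bystanders:** the top camera has all five within about 1 mm of where they started. The final scene check picked out only the bottle and one puck separately, and both had also stayed put.
- **Arm:** the gripper is open and clear of everything.

The tall plaque appeared tilted about 1.3° in the grip. I turned the gripper 1.5° to correct it before lowering. I did not measure either plaque's final tilt directly; both look upright in the pictures.

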